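Clamp a nest of turned bowls in the press

TASK

The empty bowl press stands locked: with the steel extension bar laid in the channel of its red toggle handle, throw the handle back past its dead point until the press is open, then nest all the small turned wooden bowls on the bench, upright one inside the other, in one stack on the round rubber seat between the jaws. Then throw the handle over again with the bar until it is locked with the cork jaws closed on the stack, and lay the bar back along its black rubber mat. Never put the fingers on the handle itself, and leave the other things on the bench where they are.

Things in the scene. Friction and masses are not known exactly. Their poses are not given: they have to be found in the camera images.
- press: Bowl press fixed to the bench: plywood base 120 x 200 mm, 18 mm high, and a 70 mm wide tail to local y 255 mm. Origin on the bench under the seat's centre, z up. Two cork V-jaws (56 mm wide in local x, 30 to 102 mm above the bench) on the seat's local +y and -y sides, open about 50 mm from its axis, close and centre the stack as the handle turns; local +x and -x sides are free for fingers.
- seat (a point): Centre of the top of the round black rubber seat (56 mm across), 20 mm above the bench; z up. The lowest bowl stands here.
- hinge (a point): Handle's hinge axis (vertical), on the channel's floor, 54 mm above the bench, at local (0, 160 mm) of the press. Its axes are the press's.
- handle (a joint): Turn of the red toggle handle about the vertical through hinge, rad, counter-clockwise from above. 0: points along the press's local +y (open); 1.5: closed stop, nearly local -x. Dead point at 1.15: its spring throws it to 1.5 from beyond that, to 0-0.1 from below, and holds it (up to 1.5 N m to overcome closing, 1.2 opening). Starts locked at 1.44 to 1.5. The jaws follow.
- bowl1: Small turned wooden bowl, 66 mm across, 40 mm high, 90 g; may be absent. Origin at the centre of its underside, z up through the mouth. Foot 36 mm across, 48 mm at 20 mm height; there a flat shoulder steps out to a straight rim band 66 mm outside, 54 mm inside. All alike: nested, each shoulder rests on the rim below, so each sits 20 mm above the one under it, with 2 mm side play.
- bowl2: Small turned wooden bowl, 66 mm across, 40 mm high, 90 g; may be absent. Origin at the centre of its underside, z up through the mouth. Foot 36 mm across, 48 mm at 20 mm height; there a flat shoulder steps out to a straight rim band 66 mm outside, 54 mm inside. All alike: nested, each shoulder rests on the rim below, so each sits 20 mm above the one under it, with 2 mm side play.
- bowl3: Small turned wooden bowl, 66 mm across, 40 mm high, 90 g; may be absent. Origin at the centre of its underside, z up through the mouth. Foot 36 mm across, 48 mm at 20 mm height; there a flat shoulder steps out to a straight rim band 66 mm outside, 54 mm inside. All alike: nested, each shoulder rests on the rim below, so each sits 20 mm above the one under it, with 2 mm side play.
- bowl4: Small turned wooden bowl, 66 mm across, 40 mm high, 90 g; may be absent. Origin at the centre of its underside, z up through the mouth. Foot 36 mm across, 48 mm at 20 mm height; there a flat shoulder steps out to a straight rim band 66 mm outside, 54 mm inside. All alike: nested, each shoulder rests on the rim below, so each sits 20 mm above the one under it, with 2 mm side play.
- bowl5: Small turned wooden bowl, 66 mm across, 40 mm high, 90 g; may be absent. Origin at the centre of its underside, z up through the mouth. Foot 36 mm across, 48 mm at 20 mm height; there a flat shoulder steps out to a straight rim band 66 mm outside, 54 mm inside. All alike: nested, each shoulder rests on the rim below, so each sits 20 mm above the one under it, with 2 mm side play.
- channel (a point): The handle itself, turning with handle: open-topped red channel for the bar. This point: middle of its floor, 55 mm from the hinge axis; y out along the channel, z up. Two cheeks 22 to 88 mm from the axis, 26 mm apart inside, 26 mm high (54 to 80 mm above the bench), outer end open; inner end closed by a hub of 16 mm radius. Lower the bar in from above and swing it round the hinge.
- bar: Extension bar: straight square steel bar 270 mm long, 16 x 16 mm, 300 g, the same at both ends, with an orange plastic grip at the middle (75 mm long, 20 mm wide, 26 mm high from the underside). Origin at the centre of its underside, x along the bar, z up.
- mat: Black rubber mat fixed to the bench, 300 x 110 mm, 3 mm thick, the bar's place. Origin at the centre of its underside, x along its length, so the bar lying on it has its origin 3 mm above the mat's.
- tin: Bystander: round aluminium wax tin, 48 mm across, 35 mm high. Origin at its underside.
- glue: Bystander: white glue bottle, 60 mm across, 115 mm high. Origin at its underside.
- mallet: Bystander: hammer lying on the bench, along x.
- offcut: Bystander: dark wood offcut 90 x 50 x 30 mm. Origin under its centre.
- sander: Bystander: cork sanding block 100 x 60 x 35 mm. Origin under its centre.
Things that resemble listed ones, but are neither listed nor needed, are in the scene too. What is shaped like the bowl5 but green is not meant.

How it is judged:
By the outcome, as a careful person would: the job done as asked, in the order asked, and still so for the second after the job is handed in, with the robot touching nothing.
Of bowl1, bowl2, bowl3, bowl4, bowl5 only 3 to 5 are there at a start; the rules pass over those that are not, and their reading is None.
At some moment in a run one of bar may be knocked a few centimetres aside while the robot is not near it.
It also fails if it takes over 210 s, if anything falls off the work surface, if the arm or the gripper's body presses on something with over 40 N, if the wrist force passes 120 N, or if a joint passes its speed limit or range.

ROBOT

A 6-joint arm with a two-finger parallel gripper is mounted at the origin on the work surface. World frame = base frame: x ahead of the robot, y to its left, z up, the work surface at z = 0. Lengths are in m, angles in degrees, forces in N, time in s.
With the tool pointing down it reaches from about 0.35 to 0.925 m from the base axis. Payload 6.4 kg.
Tool frame: the origin (TCP) lies at the centre of the arm's flange, where the gripper is bolted on; the fingertips stand 199 mm ahead of it and the grasp point (between the pads) lies 180 mm ahead of it; y points along the fingers, x is the direction in which the jaws open and shut, and the axes are right-handed (so a half turn about y gives the same grasp; the last joint's range is limited). The gripper opens to 94 mm and grips with 3 to 60 N. Pads are 16 mm wide; open, the fingers measure 119 mm over their backs; the gripper's body (75 mm by 177 mm) begins 78 mm behind the grasp point.
Start: joints at [-9.975, 14.043, 89.255, -0, 76.702, -9.975], TCP at [0.65, 0, 0.405] pointing down, gripper open.
Joint ranges: [-179.41, 179.41], [-58.25, 129.5], [7.25, 145.43], [-54.29, 234.29], [11.92, 165.04], [-157.13, 157.13]. Speed limits (degrees/s): [147.25, 147.25, 180, 180, 180, 180].

INTERFACE

Orientations are given as a 3x3 rotation matrix whose columns are the frame's x, y, z axes.
In Python, from cell import ctrl gives the robot as it stands.
- The arm moves only by the tool send_rows, never from a script. Its argument "plan" is a list of rows, each a list of 5 numbers: the shift along the world's x, y, z normalised to -1 to 1, where 1 is 25 cm, then the turn about the world's z normalised to -1 to 1, where 1 is pi/2 rad, then the opening, from -1 (shut) to 1 (fully open). In form: [[x, y, z, yaw, hand], ...]. A call has 1 to 20 rows; each row is the pose to reach, as a shift and turn from the pose commanded when the call began; what a row does not reach only later rows make up. A row lasts 1/10 s, in which the tool goes at most 50 mm and 8.59 degrees, less where a joint would pass 70% of its speed; a pose out of reach is approached as far as the arm can. A call with a number of a shift or a turn outside -1 to 1 is refused whole. A call with a gripper value outside its range is refused whole. The fingers move at their own pace and stop on an object; "squeeze" is the grip in N (left out, the last holds). Time passes only in rows, so rows that repeat a pose let the fingers close. It gives the time, the measured TCP pose, the force and the opening at its end, in the units of the state.
- ctrl.get_state(): the state, without advancing time (a new reading comes with each control period).
- ctrl.read_camera(name): name is "scene" or "side" or "wrist"; returns a dict with "pixels" (400x640x3 uint8, blue, green, red), "camera_matrix" (3x3 intrinsics, pixels), "k1" (the pictures are not rectified: a ray, as slopes to the right and down, at radius r is drawn at 1 + k1 r^2 times it, then the intrinsics apply), "R" (3x3) and "t" (3): a world point X has camera coordinates R X + t; the wrist camera has in their place "mount" (4x4, takes a point from camera to tool coordinates, whose origin is the TCP and whose axes are the tool frame's). Camera axes: x right, y down, z forward; pixel columns grow to the right and rows downward; lengths in m; the calibration is good to about 2 mm. A picture is of the moment at which its call begins: read the wrist's pose just before it. There is no depth.
- ctrl.hand_in(): hands the job in, once; it reports no verdict.
The state is a dict: "time_s": time; "q": joint angles; "qd": joint speeds; "tau": joint torques, N m; "position": TCP position; "orientation": TCP orientation; "force": force on the tool from outside, world axes, zero at the start; "ft_torque": the same for the moment, N m; "opening": opening from 0.0 (shut) to 1.0 (fully open).
Only numpy, scipy, OpenCV 4.12 (cv2) and the standard library are available. Lean on these libraries where they do the work, as an engineer would, in place of code of your own. Each camera call takes 0.05 s, during which the arm holds its last target. There are 200 camera calls.

## Working session

There is one attempt and no reset: what is moved stays moved. The work goes in short steps, Python scripts to look and compute and a tool call to move; the robot and the scene stay as the last step left them, time stands still between calls to the robot, and variables do not carry over. Pictures are saved under pics/ and viewed, about 12 in all and at most 16, crops included, and the job is handed in when it is done.

Besides the shell and the picture viewer there is one more tool, called after "Call:" as name([rows], argument=value, ...), one row to a line, values as JSON. send_rows: Moves the arm, as the interface text tells. Its arguments: {"type":"object","properties":{"plan":{"type":"array"},"squeeze":{"type":"number"}},"required":["plan"]}

```bash
mkdir -p pics; ls; cat > h.py <<'E'
import numpy as np, cv2
from cell import ctrl
def cam(n):
    s=ctrl.get_state(); c=ctrl.read_camera(n)
    K=np.array(c["camera_matrix"]);k1=c["k1"]
    if n=="wrist":
        M=np.array(c["mount"]);Rt=np.array(s["orientation"]);p=np.array(s["position"])
        Rcw=Rt@M[:3,:3]; o=p+Rt@M[:3,3]
    else:
        R=np.array(c["R"]);t=np.array(c["t"]);Rcw=R.T;o=-R.T@t
    return dict(img=np.array(c["pixels"]),K=K,k1=k1,R=Rcw,o=o)
def ray(c,uv):
    K=c["K"];d=np.array([(uv[0]-K[0,2])/K[0,0],(uv[1]-K[1,2])/K[1,1]])
    x=d.copy()
    for _ in range(10): x=d/(1+c["k1"]*(x@x))
    v=c["R"]@np.array([x[0],x[1],1]);return v/np.linalg.norm(v)
def onz(c,uv,z):
    v=ray(c,uv);return c["o"]+v*(z-c["o"][2])/v[2]
def proj(c,X):
    x=c["R"].T@(np.array(X)-c["o"]);s=x[:2]/x[2];s=s*(1+c["k1"]*(s@s))
    return np.array([c["K"][0,0]*s[0]+c["K"][0,2],c["K"][1,1]*s[1]+c["K"][1,2]])
def tri(c1,u1,c2,u2):
    a,b=ray(c1,u1),ray(c2,u2)
    A=np.array([a,-b]).T;l=np.linalg.lstsq(A,c2["o"]-c1["o"],rcond=None)[0]
    p,q=c1["o"]+a*l[0],c2["o"]+b*l[1];return (p+q)/2,np.linalg.norm(p-q)
E
python3 - <<'E'
from h import *
import pickle
C={n:cam(n) for n in("scene","side","wrist")}
pickle.dump(C,open("c0.pkl","wb"))
for n in C: cv2.imwrite(f"pics/{n}0.png",C[n]["img"]); print(n,C[n]["o"],C[n]["R"][:,2],C[n]["K"][0,0],C[n]["k1"])
s=ctrl.get_state();print(s)
E
```

```text
pics
scene [ 1.01990054 -0.47358351  0.81447855] [-0.45140383  0.46600285 -0.76097038] 380.79988034024467 -0.03420714998310116
side [0.55400703 0.65289921 0.88141762] [ 0.04627266 -0.63772399 -0.76887382] 401.603143179041 -0.05271972427880297
wrist [0.64973025 0.07401451 0.38328871] [-0.00229766 -0.25619257 -0.96662303] 340.2474555215238 -0.04541289009607657
{'time_s': 0.15, 'q': array([-9.97659173e+00,  1.40755017e+01,  8.93075670e+01, -5.85611908e-04,
        7.67020411e+01, -9.97556150e+00]), 'qd': array([ 0.10971088, -0.21743301, -0.20175441, -0.00607445,  0.01528069,
       -0.07111243]), 'tau': array([ 8.87750393e-04, -4.16263855e+01, -3.14982533e+01,  6.85620052e-02,
        3.16100603e-02, -6.42144232e-05]), 'position': array([6.49836130e-01, 1.80769847e-05, 4.03804064e-01]), 'orientation': array([[ 9.99998927e-01, -1.46470673e-03,  1.58038535e-05],
       [-1.54412803e-05,  2.47550822e-04,  9.99999969e-01],
       [-1.46471059e-03, -9.99998897e-01,  2.47527940e-04]]), 'force': array([ 0.75878336,  0.79015034, -0.93187524]), 'ft_torque': array([ 0.00421273,  0.0275767 , -0.01448907]), 'opening': 0.9993979621589205}
```

View pics/scene0.png

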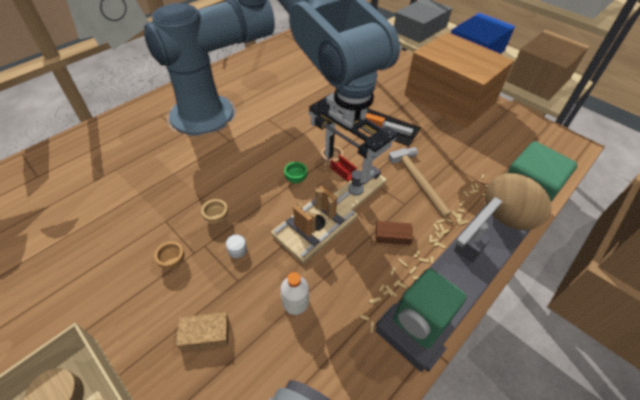

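View pics/side0.png

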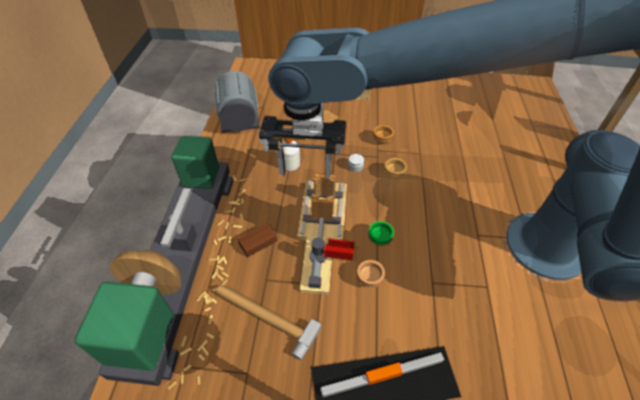

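Scene view: bowls at (214,210) and (169,254), the green one at (295,172), tin (236,246), glue bottle (294,295). Side view: bowls at (384,131), (395,166) and (371,271); green at (381,231), red channel (339,249), bar on its mat (383,373). The other bowls may be hidden, so I'll check the wrist view.

```bash
python3 - <<'E'
from h import *
import pickle
C=pickle.load(open("c0.pkl","rb"))
S,D=C["scene"],C["side"]
def P(n,a,b):
    p,e=tri(S,a,D,b);print(n,p.round(3),round(e,4))
P("b1 rim",(214,209),(395,165));P("b2 rim",(169,252),(384,131))
P("green",(295,170),(381,230));P("tin",(236,241),(357,160))
print("b3",onz(D,(371,270),.035),"bar",onz(D,(383,373),.02),onz(D,(322,391),.019),onz(D,(444,357),.019))
print("seat",onz(S,(318,222),.02)); 
for uv in((312,371),(444,347),(460,395)): print("mat",onz(D,uv,0.003))
for uv in((301,291),(329,292),(301,235),(344,237),(347,185)): print("base",onz(D,uv,0.018))
for uv in((327,241),(354,243),(352,258)): print("chan",onz(D,uv,0.08))
print("glue",onz(S,(294,310),0),"offcut",onz(S,(394,230),.03),"mallet",onz(S,(405,155),.02),onz(S,(448,215),.02),"sander",onz(S,(203,330),.035))
a=cv2.resize(S["img"][120:300,140:460],None,fx=2.4,fy=2.4,interpolation=cv2.INTER_CUBIC)
cv2.imwrite("pics/sc.png",a)
E
```

```text
b1 rim [ 0.407 -0.223  0.038] 0.0013
b2 rim [ 0.439 -0.376  0.039] 0.0031
green [0.451 0.023 0.038] 0.002
tin [ 0.522 -0.241  0.031] 0.0019
b3 [0.47418557 0.14309914 0.035     ] bar [0.44420154 0.38075287 0.02      ] [0.56809048 0.42724168 0.019     ] [0.31248025 0.33608097 0.019     ]
seat [ 0.61711681 -0.05075049  0.02      ]
mat [0.59321219 0.38428468 0.003     ]
mat [0.30586989 0.30760457 0.003     ]
mat [0.28186468 0.40796332 0.003     ]
base [0.6379699  0.20577945 0.018     ]
base [0.571425   0.20228368 0.018     ]
base [0.65782186 0.04350226 0.018     ]
base [0.5446268  0.03934409 0.018     ]
base [ 0.54591714 -0.14689618  0.018     ]
chan [0.58563039 0.09904062 0.08      ]
chan [0.52029679 0.09882809 0.08      ]
chan [0.52332478 0.14178179 0.08      ]
glue [ 0.74113364 -0.25147628  0.        ] offcut [0.7742226  0.06258601 0.03      ] mallet [0.62524343 0.31495904 0.02      ] [0.84261973 0.21040863 0.02      ] sander [ 0.65294642 -0.4247478   0.035     ]
```

View pics/wrist0.png

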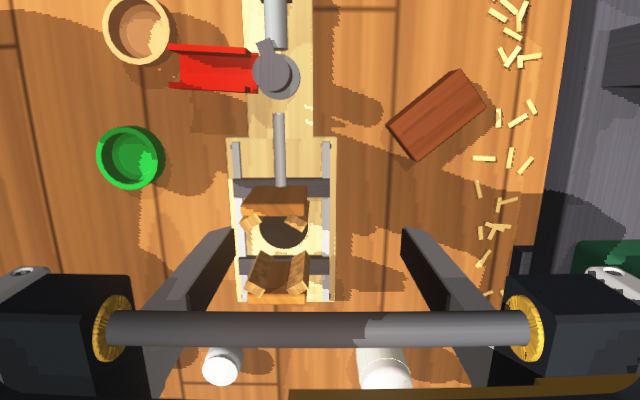

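The wrist view shows the press axis along world y, the jaws near closed at (280,250), the red channel (210,68) pointing to world −x, bowl 3 at (137,28), green (130,158) and the offcut (436,115). Candidate look-alikes: the green bowl (not wanted), the tin (white), and the mallet against the bar (bar = steel with an orange grip on the black mat, side (383,373)). Next I move the wrist over the mat for a close check.

Call:
send_rows([
  [-0.15,0.2,0,0,1],
  [-0.3,0.4,0,0,1],
  [-0.45,0.6,0,0,1],
  [-0.6,0.8,0,0,1],
  [-0.7,1,0.1,0,1],
  [-0.7,1,0.1,0,1],
  [-0.7,1,0.1,0,1],
  [-0.7,1,0.1,0,1],
])

```text
time_s: 0.95
position: [0.4744, 0.251, 0.43]
orientation: [[1.0, 0.001, -0.003], [0.003, -0.0, 1.0], [0.001, -1.0, -0.0]]
force: [-0.2, -0.2, 0.5]
opening: 0.999
```

Call:
send_rows([
  [0,0.15,0,0,1],
  [0,0.2,0,0,1],
  [0,0.2,0,0,1],
  [0,0.2,0,0,1],
  [0,0.2,0,0,1],
])

```text
time_s: 1.45
position: [0.4755, 0.2988, 0.4293]
orientation: [[1.0, -0.001, 0.001], [-0.001, -0.001, 1.0], [-0.001, -1.0, -0.001]]
force: [-0.1, -0.1, 0.3]
opening: 1.0
```

```bash
python3 - <<'E'
from h import *
import pickle
C={n:cam(n) for n in("scene","side","wrist")}
pickle.dump(C,open("c1.pkl","wb"))
a=np.vstack([C["wrist"]["img"],C["scene"]["img"][60:260]])
cv2.imwrite("pics/w1.png",a);print(C["wrist"]["o"])
E
```

```text
[0.47538789 0.37302314 0.40911941]
```

View pics/w1.png

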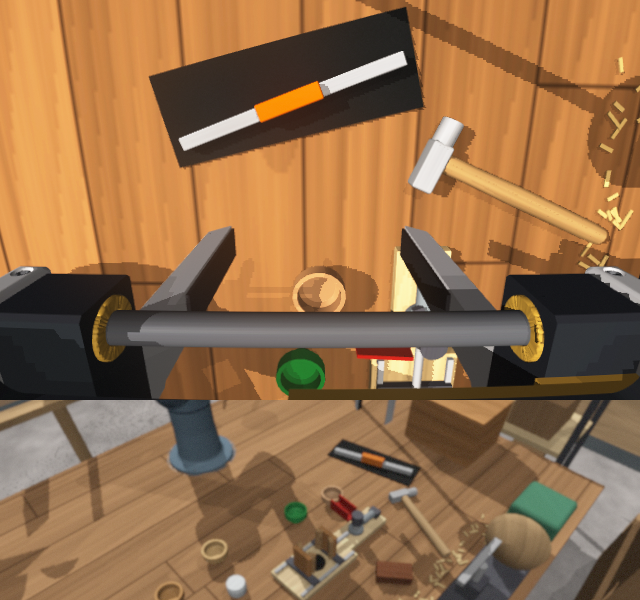

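The wrist view shows the bar (grip at (289,101)) on its mat, with corners at (151,76), (406,8), (424,107) and (179,166); the mallet head is at (437,155). The unobstructed scene view shows exactly three wooden bowls plus the green one.

```bash
cat >> h.py <<'E'
def mask(c,col,box=None):
    h=cv2.cvtColor(c["img"],cv2.COLOR_BGR2HSV)
    lo,hi=dict(orange=((10,200,150),(18,255,255)),red=((0,190,80),(4,255,255)),
      bar=((0,0,150),(179,40,255)),black=((0,0,0),(179,120,70)))[col]
    m=cv2.inRange(h,lo,hi)
    if col=="red": m|=cv2.inRange(h,(176,190,80),(179,255,255))
    if box:
        z=np.zeros_like(m);x0,y0,x1,y1=box;z[y0:y1,x0:x1]=1;m=m*z
    return m
def big(m):
    cs=cv2.findContours(m,0,2)[0];return max(cs,key=cv2.contourArea)
def line(c,z,cnt):
    P=np.array([onz(c,p,z)[:2] for p in cnt.reshape(-1,2).astype(float)]);return P
def rect(P):
    (cx,cy),(w,h),a=cv2.minAreaRect((P*1000).astype(np.float32))
    if w<h: w,h,a=h,w,a+90
    return np.round([cx,cy,w,h,(a+90)%180-90],1)
E
python3 - <<'E'
from h import *
import pickle
C0=pickle.load(open("c0.pkl","rb"));C=pickle.load(open("c1.pkl","rb"));W,S,D=C["wrist"],C["scene"],C["side"]
W0=C0["wrist"]
def cen(m): 
    M=cv2.moments(big(m));return M["m10"]/M["m00"],M["m01"]/M["m00"]
boxes=dict(wrist=(140,20,430,180),side=(300,340,470,400),scene=(320,90,430,140))
o={n:cen(mask(C[n],"orange",boxes[n])) for n in C};print(o)
for a,b in(("wrist","scene"),("wrist","side"),("scene","side")): print("grip",a,b,*tri(C[a],o[a],C[b],o[b]))
print("grip rect",rect(line(W,.029,big(mask(W,"orange",boxes["wrist"])))))
cs=[k for k in cv2.findContours(mask(W,"bar",boxes["wrist"]),0,2)[0] if cv2.contourArea(k)>100]
print("bar",rect(np.vstack([line(W,.019,k) for k in cs])))
mat=[onz(W,p,.003)[:2] for p in((151,76),(406,8),(424,107),(179,166))];print("mat",rect(np.array(mat)))
r=mask(W0,"red",(150,30,260,110));k=big(r);print("red z.08",rect(line(W0,.08,k)),"z.054",rect(line(W0,.054,k)))
print(cv2.boundingRect(k))
# press base edges in W0
for uv in((226,137),(337,137),(237,301),(334,301),(249,60),(312,60)): print("base",uv,onz(W0,uv,.018)[:2].round(4))
print("hub",onz(W0,(276,76),.09)[:2],"seat",onz(W0,(284,234),.02)[:2])
a=cv2.resize(W0["img"][0:310,80:350],None,fx=1.9,fy=1.9,interpolation=cv2.INTER_CUBIC);cv2.imwrite("pics/p0.png",a)
E
```

```text
Traceback (most recent call last):
ZeroDivisionError: float division by zero
```

```bash
sed -i 's/orange=((10,200,150),(18,255,255))/orange=((4,185,120),(18,255,255))/; s/red=((0,190,80),(4,255,255))/red=((0,170,60),(4,255,255))/' h.py
cat > m.py <<'E'
from h import *
import pickle
C0=pickle.load(open("c0.pkl","rb"));C=pickle.load(open("c1.pkl","rb"));W,S,D=C["wrist"],C["scene"],C["side"]
W0=C0["wrist"]
def cen(m): 
    M=cv2.moments(big(m));return M["m10"]/M["m00"],M["m01"]/M["m00"]
boxes=dict(wrist=(140,20,430,180),side=(300,340,470,400),scene=(320,90,430,140))
print(cv2.cvtColor(S["img"],cv2.COLOR_BGR2HSV)[120,370:377])
o={}
for n in C:
    try:o[n]=cen(mask(C[n],"orange",boxes[n]))
    except Exception as e: print(n,e)
print(o)
for a,b in(("wrist","scene"),("wrist","side"),("scene","side")): 
    if a in o and b in o: print("grip",a,b,*tri(C[a],o[a],C[b],o[b]))
print("grip rect",rect(line(W,.029,big(mask(W,"orange",boxes["wrist"])))))
cs=[k for k in cv2.findContours(mask(W,"bar",boxes["wrist"]),0,2)[0] if cv2.contourArea(k)>100]
print("bar",rect(np.vstack([line(W,.019,k) for k in cs])))
mat=[onz(W,p,.003)[:2] for p in((151,76),(406,8),(424,107),(179,166))];print("mat",rect(np.array(mat)))
r=mask(W0,"red",(150,30,260,110));k=big(r);print("red z.08",rect(line(W0,.08,k)),"z.054",rect(line(W0,.054,k)))
print(cv2.boundingRect(k))
for uv in((226,137),(337,137),(237,301),(334,301),(249,60),(312,60)): print("base",uv,onz(W0,uv,.018)[:2].round(4))
print("hub",onz(W0,(276,76),.09)[:2],"seat",onz(W0,(284,234),.02)[:2])
a=cv2.resize(W0["img"][0:310,80:350],None,fx=1.9,fy=1.9,interpolation=cv2.INTER_CUBIC);cv2.imwrite("pics/p0.png",a)
E
python3 m.py
```

```text
[[ 12 212 119]
 [ 13 203 123]
 [ 13 205 128]
 [ 12 196 135]
 [ 12 197 144]
 [ 13 196 155]
 [ 13 193 165]]
{'scene': (372.9044834307992, 118.38011695906432), 'side': (383.72646464646465, 372.8092929292929), 'wrist': (288.7008994495905, 101.2111692844677)}
grip wrist scene [0.44477679 0.37885637 0.0217488 ] 0.0035410988991116652
grip wrist side [0.44219553 0.37810383 0.01340021] 0.0007359115498261408
grip scene side [0.44395943 0.38095867 0.02037134] 0.0026616305377718777
grip rect [443.4 377.7  74.1  20.5  20.4]
bar [466.2 316.  268.6 146.9  20.4]
mat [440.  390.4 300.5 109.   13.3]
red z.08 [559.6 103.   76.2  31.8  -2.3] z.054 [551.9 105.4  82.7  34.5  -2.3]
(169, 53, 89, 40)
base (226, 137) [0.5511 0.0421]
base (337, 137) [0.6695 0.0419]
base (237, 301) [ 0.5505 -0.1556]
base (334, 301) [ 0.6687 -0.1551]
base (249, 60) [0.5794 0.1196]
base (312, 60) [0.6432 0.1193]
hub [0.6149013  0.09799931] seat [ 0.61052041 -0.06730128]
```

View pics/p0.png

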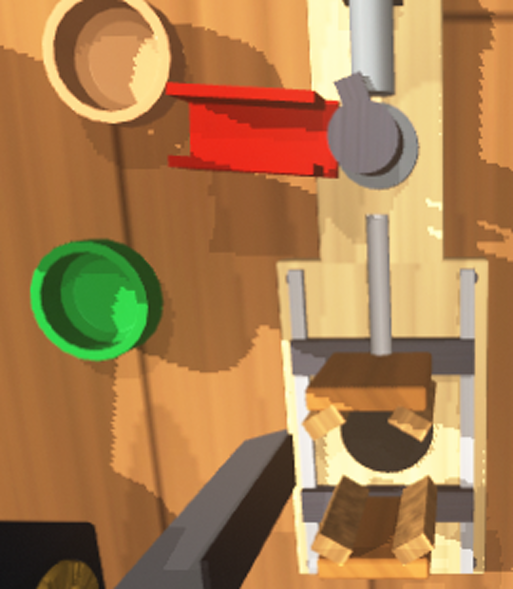

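Bar: centre (0.443, 0.378), yaw 20.4°, grip 74 x 20 mm as specified. Mat: centre (0.440, 0.390), yaw 13.3°, 300 x 109 mm as specified. Press origin is about (0.610, −0.057) with rotation ≈ 0, hinge (0.610, 0.102), and the channel points to about 177.7°. Now fetching the bar.

Call:
send_rows([
  [-0.03,0.08,-0.1,0.09,1],
  [-0.06,0.16,-0.2,0.18,1],
  [-0.1,0.24,-0.3,0.27,1],
  [-0.13,0.32,-0.4,0.36,1],
  [-0.13,0.32,-0.5,0.45,1],
  [-0.13,0.32,-0.56,0.54,1],
  [-0.13,0.32,-0.56,0.63,1],
  [-0.13,0.32,-0.56,0.72,1],
  [-0.13,0.32,-0.56,0.81,1],
  [-0.13,0.32,-0.56,0.9,1],
  [-0.13,0.32,-0.56,1,1],
  [-0.13,0.32,-0.56,1,1],
  [-0.13,0.32,-0.56,1,1],
])

```text
time_s: 2.9
position: [0.4426, 0.3798, 0.2898]
orientation: [[0.003, 0.0, -1.0], [1.0, 0.0, 0.003], [0.0, -1.0, -0.0]]
force: [0.5, 0.0, 0.0]
opening: 1.002
```

Call:
send_rows([
  [0,0,0,0.09,1],
  [0,0,0,0.18,1],
  [0,0,0,0.227,1],
  [0,0,0,0.227,1],
  [0,0,0,0.227,1],
])

```text
time_s: 3.4
position: [0.4425, 0.3799, 0.2897]
orientation: [[-0.346, 0.0, -0.938], [0.938, 0.0, -0.346], [0.0, -1.0, -0.0]]
force: [0.3, -0.5, 0.4]
opening: 1.002
```

```bash
python3 - <<'E'
from h import *
W=cam("wrist");cv2.imwrite("pics/w2.png",W["img"])
s=ctrl.get_state();print(s["position"],s["q"].round(1));print(s["orientation"].round(3))
k=big(mask(W,"orange"));print("grip",rect(line(W,.029,k)))
E
```

```text
[0.44253954 0.37995115 0.2896751 ] [ 29.5  12.7 103.7   0.   63.6 -80.8]
[[-0.347  0.    -0.938]
 [ 0.938  0.    -0.347]
 [ 0.    -1.    -0.   ]]
grip [441.5 376.7  76.2  19.9  20.7]
```

View pics/w2.png

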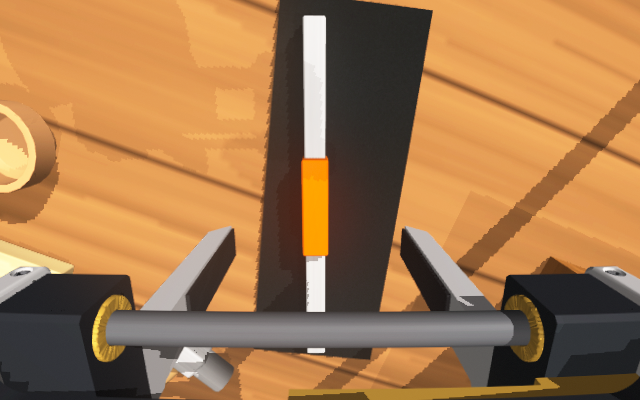

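The close-up confirms the bar is centred between the fingers, with the grip at (315,206) and the bar aligned. I'll descend and grip.

Call:
send_rows([
  [0,-0.008,-0.12,0,1],
  [0,-0.008,-0.24,0,1],
  [0,-0.008,-0.32,0,1],
  [0,-0.008,-0.338,0,1],
  [0,-0.008,-0.338,0,1],
  [0,-0.008,-0.338,0,-1],
  [0,-0.008,-0.338,0,-1],
  [0,-0.008,-0.338,0,-1],
  [0,-0.008,-0.338,0,-1],
  [0,-0.008,-0.338,0,-1],
  [0,-0.008,-0.338,0,-1],
  [0,-0.008,-0.338,0,-1],
  [0,-0.008,-0.338,0,-1],
], squeeze=55)

```text
time_s: 4.75
position: [0.4425, 0.378, 0.2051]
orientation: [[-0.349, -0.0, -0.937], [0.937, -0.0, -0.349], [-0.0, -1.0, 0.0]]
force: [-0.6, 0.3, -0.1]
opening: 0.354
```

Call:
send_rows([
  [0,0,0.1,0,-1],
  [0,0,0.2,0,-1],
  [0,0,0.3,0,-1],
  [0,0,0.4,0,-1],
  [0,0,0.5,0,-1],
  [0,0,0.5,0,-1],
  [0,0,0.5,0,-1],
])

```text
time_s: 5.45
position: [0.4424, 0.378, 0.3299]
orientation: [[-0.349, 0.0, -0.937], [0.937, 0.0, -0.349], [0.0, -1.0, -0.0]]
force: [-0.5, 0.5, -1.1]
opening: 0.004
```

The fingers were still closing when I lifted, so the grasp missed. I'll reopen, recheck the bar, and try again with more closing time.

Call:
send_rows([
  [0,0,0,0,1],
  [0,0,0,0,1],
  [0,0,0,0,1],
  [0,0,0,0,1],
  [0,0,0,0,1],
  [0,0,0,0,1],
  [0,0,0,0,1],
  [0,0,0,0,1],
  [0,0,0,0,1],
  [0,0,0,0,1],
  [0,0,0,0,1],
  [0,0,0,0,1],
  [0,0,0,0,1],
])

```text
time_s: 6.75
position: [0.4425, 0.378, 0.3302]
orientation: [[-0.349, -0.0, -0.937], [0.937, -0.0, -0.349], [0.0, -1.0, 0.0]]
force: [1.3, -0.6, 0.1]
opening: 1.001
```

```bash
python3 - <<'E'
from h import *
W=cam("wrist");s=ctrl.get_state();print(s["position"],s["opening"])
k=big(mask(W,"orange"));print("grip",rect(line(W,.029,k)))
E
```

```text
[0.44252322 0.37801171 0.33015248] 1.0024417390040228
grip [442.  377.5  76.   19.9  19.9]
```

Call:
send_rows([
  [0,0,-0.12,0,0],
  [0,0,-0.24,0,0],
  [0,0,-0.36,0,0],
  [0,0,-0.46,0,0],
  [0,0,-0.5,0,0],
  [0,0,-0.5,0,0],
  [0,0,-0.5,0,-1],
  [0,0,-0.5,0,-1],
  [0,0,-0.5,0,-1],
  [0,0,-0.5,0,-1],
  [0,0,-0.5,0,-1],
  [0,0,-0.5,0,-1],
  [0,0,-0.5,0,-1],
  [0,0,-0.5,0,-1],
  [0,0,-0.5,0,-1],
  [0,0,-0.5,0,-1],
], squeeze=55)

```text
time_s: 8.4
position: [0.4428, 0.3781, 0.2058]
orientation: [[-0.349, 0.001, -0.937], [0.937, 0.0, -0.349], [-0.0, -1.0, -0.001]]
force: [-0.9, -1.6, 5.7]
opening: 0.207
```

Call:
send_rows([
  [0,0,0.1,0,-1],
  [0,0,0.2,0,-1],
  [0,0,0.3,0,-1],
  [0,0,0.4,0,-1],
  [0,0,0.4,0,-1],
  [0,0,0.4,0,-1],
])

```text
time_s: 9.0
position: [0.442, 0.3778, 0.3039]
orientation: [[-0.349, -0.001, -0.937], [0.937, -0.001, -0.349], [-0.0, -1.0, 0.001]]
force: [-0.7, -0.1, -3.8]
opening: 0.209
```

Bar gripped (opening 19.7 mm) and lifted. Carrying it above the channel.

Call:
send_rows([
  [0,-0.15,0.08,-0.05,-1],
  [0,-0.3,0.08,-0.1,-1],
  [0,-0.45,0.08,-0.15,-1],
  [0,-0.6,0.08,-0.2,-1],
  [0.02,-0.75,0.08,-0.252,-1],
  [0.02,-0.9,0.08,-0.252,-1],
  [0.02,-1,0.08,-0.252,-1],
  [0.02,-1,0.08,-0.252,-1],
  [0.02,-1,0.08,-0.252,-1],
])

```text
time_s: 9.9
position: [0.447, 0.1278, 0.3233]
orientation: [[0.041, -0.003, -0.999], [0.999, 0.0, 0.041], [0.0, -1.0, 0.003]]
force: [-0.9, -0.3, -3.8]
opening: 0.205
```

Call:
send_rows([
  [0,-0.04,0,0,-1],
  [0,-0.08,0,0,-1],
  [0,-0.08,0,0,-1],
  [0,-0.08,0,0,-1],
])

```text
time_s: 10.3
position: [0.4475, 0.108, 0.3251]
orientation: [[0.039, 0.0, -0.999], [0.999, 0.0, 0.039], [0.0, -1.0, -0.0]]
force: [-0.2, 0.3, -4.0]
opening: 0.206
```

```bash
python3 - <<'E'
from h import *
import pickle
C={n:cam(n) for n in("scene","side","wrist")};pickle.dump(C,open("c2.pkl","wb"))
s=ctrl.get_state();print(s["position"],s["orientation"].round(3)[:2,0])
f=lambda i,b:cv2.resize(i[b[1]:b[3],b[0]:b[2]],(390,300),interpolation=cv2.INTER_CUBIC)
a=np.hstack([f(C["scene"]["img"],(270,90,400,190)),f(C["side"]["img"],(290,200,420,300))])
b=cv2.resize(C["wrist"]["img"],(480,300));b=np.hstack([b,np.zeros((300,300,3),np.uint8)])
cv2.imwrite("pics/c2.png",np.vstack([a,b]))
E
```

```text
[0.44750167 0.10823395 0.3251897 ] [0.039 0.999]
```

View pics/c2.png

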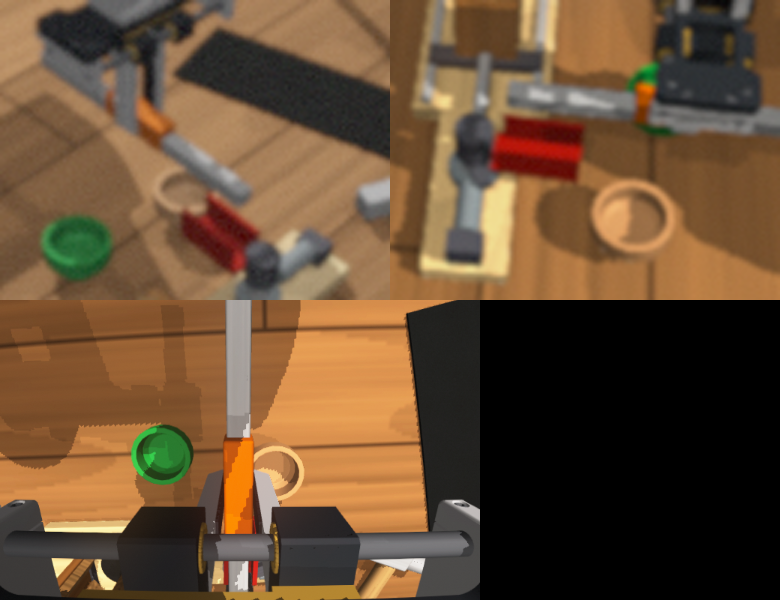

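The wrist view shows the red cheeks at (224,570) and (263,570), either side of the bar (240). Checking the channel numerically from two views.

```bash
python3 - <<'E'
from h import *
import pickle
C=pickle.load(open("c2.pkl","rb"));S,D,W=C["scene"],C["side"],C["wrist"]
print("outer mid tri",tri(S,(334.7,159.8),D,(353.3,250.5)))
for uv in((338.3,155.7),(331,164)):print("S",onz(S,uv,.08)[:2].round(4))
for uv in((354,241.7),(352.7,259.3)):print("D",onz(D,uv,.08)[:2].round(4))
# red contour in wrist, full res
m=mask(W,"red",(270,290,380,400));ys,xs=np.nonzero(m)
for y in range(300,392,10):
    r=xs[ys==y]
    if len(r): print(y,r.min(),r.max(),[onz(W,(u,y),.08)[:2].round(4) for u in (r.min(),r.max())])
b=cv2.resize(W["img"][300:400,250:400],None,fx=4,fy=4);cv2.imwrite("pics/w2c.png",b)
E
```

```text
outer mid tri (array([0.52083177, 0.11134755, 0.06588334]), np.float64(0.000649076236077964))
S [0.5265 0.1194]
S [0.5347 0.0813]
D [0.5204 0.095 ]
D [0.5215 0.1452]
300 337 340 [array([0.5136, 0.1196]), array([0.5137, 0.1219])]
310 337 341 [array([0.5222, 0.1194]), array([0.5223, 0.1225])]
350 299 343 [array([0.5571, 0.0888]), array([0.5585, 0.1233])]
360 299 343 [array([0.5667, 0.0883]), array([0.568 , 0.1232])]
370 299 342 [array([0.5764, 0.0877]), array([0.5778, 0.1222])]
380 337 337 [array([0.5876, 0.118 ]), array([0.5876, 0.118 ])]
```

View pics/w2c.png

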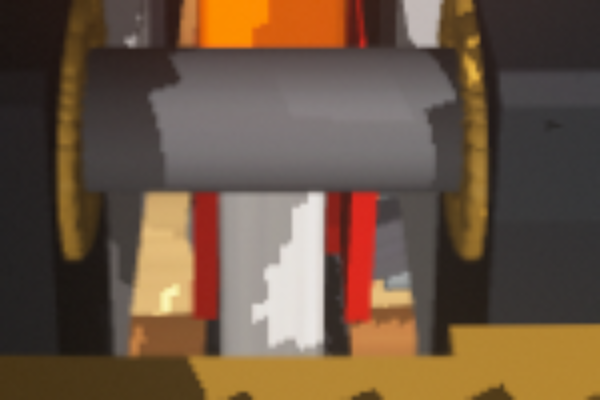

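Channel centre line at x=0.557 is y≈0.1055 against the bar's 0.104, so I shift +1.5 mm and lower.

Call:
send_rows([
  [0,0.006,-0.05,0,-1],
  [0,0.006,-0.1,0,-1],
  [0,0.006,-0.15,0,-1],
  [0,0.006,-0.19,0,-1],
  [0,0.006,-0.22,0,-1],
  [0,0.006,-0.25,0,-1],
  [0,0.006,-0.27,0,-1],
  [0,0.006,-0.27,0,-1],
  [0,0.006,-0.27,0,-1],
])

```text
time_s: 11.35
position: [0.4477, 0.1095, 0.2579]
orientation: [[0.039, 0.0, -0.999], [0.999, -0.0, 0.039], [0.0, -1.0, -0.0]]
force: [-0.6, 0.3, -4.2]
opening: 0.208
```

```bash
python3 - <<'E'
from h import *
import pickle
C={n:cam(n) for n in("scene","side","wrist")};pickle.dump(C,open("c3.pkl","wb"))
s=ctrl.get_state();print(s["position"],s["force"].round(1))
f=lambda i,b:cv2.resize(i[b[1]:b[3],b[0]:b[2]],(390,300),interpolation=cv2.INTER_CUBIC)
a=np.hstack([f(C["scene"]["img"],(270,90,400,190)),f(C["side"]["img"],(290,200,420,300))])
cv2.imwrite("pics/c3.png",a)
E
```

```text
[0.44766985 0.10950699 0.258062  ] [-0.1  0.3 -3.5]
```

View pics/c3.png

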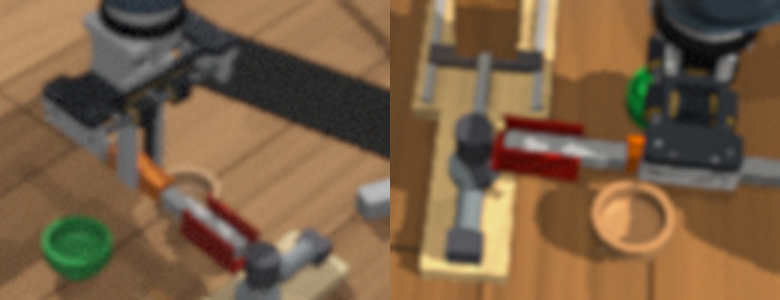

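The bar lies between the cheeks with its underside just off the floor. Swinging it round the hinge, first part.

Call:
send_rows([
  [0.002,0.028,0,-0.028,-1],
  [0.005,0.056,0,-0.056,-1],
  [0.009,0.084,0,-0.083,-1],
  [0.015,0.112,0,-0.111,-1],
  [0.022,0.139,0,-0.139,-1],
  [0.03,0.166,0,-0.167,-1],
  [0.049,0.22,0,-0.222,-1],
  [0.073,0.271,0,-0.278,-1],
  [0.102,0.32,0,-0.333,-1],
  [0.102,0.32,0,-0.333,-1],
], squeeze=60)

```text
time_s: 12.5
position: [0.4736, 0.1902, 0.2582]
orientation: [[0.532, 0.002, -0.847], [0.847, 0.0, 0.532], [0.001, -1.0, -0.001]]
force: [0.7, 0.3, -3.7]
opening: 0.208
```

Call:
send_rows([
  [0.032,0.046,0,-0.056,-1],
  [0.069,0.09,0,-0.111,-1],
  [0.109,0.13,0,-0.167,-1],
  [0.152,0.166,0,-0.222,-1],
  [0.199,0.199,0,-0.278,-1],
  [0.248,0.227,0,-0.333,-1],
  [0.3,0.251,0,-0.389,-1],
  [0.353,0.27,0,-0.444,-1],
  [0.408,0.285,0,-0.5,-1],
  [0.464,0.295,0,-0.556,-1],
  [0.52,0.3,0,-0.611,-1],
  [0.547,0.3,0,-0.638,-1],
  [0.547,0.3,0,-0.638,-1],
  [0.547,0.3,0,-0.638,-1],
])

```text
time_s: 13.9
position: [0.6094, 0.2641, 0.2574]
orientation: [[1.0, -0.001, -0.008], [0.008, -0.0, 1.0], [-0.001, -1.0, -0.0]]
force: [0.5, 0.3, -4.4]
opening: 0.208
```

```bash
python3 - <<'E'
from h import *
import pickle
C={n:cam(n) for n in("scene","side","wrist")};pickle.dump(C,open("c4.pkl","wb"))
s=ctrl.get_state();print(s["position"],s["force"].round(1))
f=lambda i,b:cv2.resize(i[b[1]:b[3],b[0]:b[2]],(390,300),interpolation=cv2.INTER_CUBIC)
a=np.hstack([f(C["scene"]["img"],(270,130,400,230)),f(C["side"]["img"],(270,220,400,320))])
b=cv2.resize(C["wrist"]["img"],(480,300));b=np.hstack([b,np.zeros((300,300,3),np.uint8)])
cv2.imwrite("pics/c4.png",np.vstack([a,b]))
E
```

```text
[0.60924677 0.26442106 0.25748162] [-0.   0.8 -4.1]
```

View pics/c4.png

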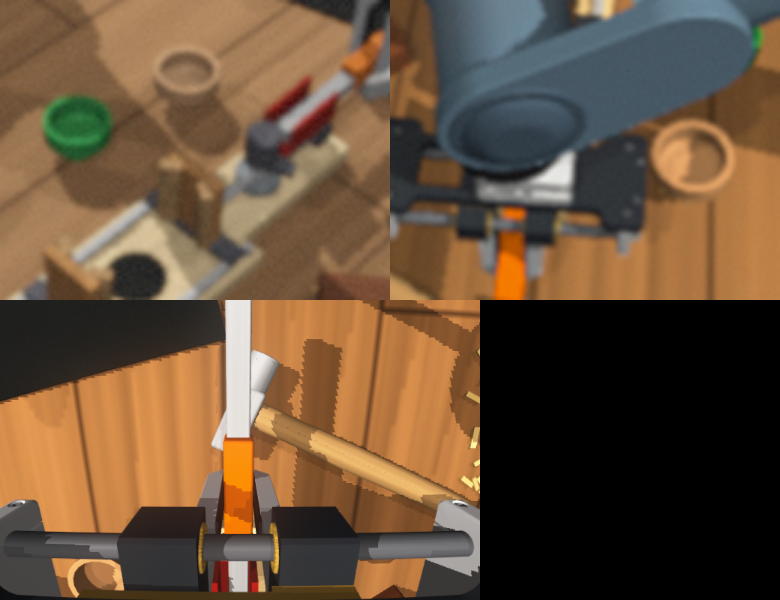

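The press is open: the handle points along +y and the dark seat is free at (137,275). Now I lift the bar out and lay it on the mat.

Call:
send_rows([
  [0,0,0.1,0,-1],
  [0,0,0.2,0,-1],
  [0,0,0.35,0,-1],
  [-0.05,0.05,0.45,0.09,-1],
  [-0.15,0.12,0.5,0.18,-1],
  [-0.25,0.2,0.5,0.27,-1],
  [-0.35,0.28,0.5,0.36,-1],
  [-0.45,0.36,0.5,0.45,-1],
  [-0.55,0.44,0.5,0.54,-1],
  [-0.677,0.502,0.5,0.63,-1],
  [-0.677,0.502,0.4,0.72,-1],
  [-0.677,0.502,0.3,0.81,-1],
  [-0.677,0.502,0.2,0.9,-1],
  [-0.677,0.502,0.1,1,-1],
  [-0.677,0.502,0,1,-1],
  [-0.677,0.502,0,1,-1],
])

```text
time_s: 15.65
position: [0.4387, 0.389, 0.2538]
orientation: [[-0.007, -0.007, -1.0], [1.0, -0.004, -0.007], [-0.004, -1.0, 0.007]]
force: [-0.5, -0.9, -4.2]
opening: 0.208
```

Call:
send_rows([
  [0,0,-0.05,0.08,-1],
  [0,0,-0.1,0.142,-1],
  [0,0,-0.15,0.142,-1],
  [0,0,-0.18,0.142,-1],
  [0,0,-0.2,0.142,-1],
  [0,0,-0.208,0.142,-1],
  [0,0,-0.208,0.142,-1],
  [0,0,-0.208,0.142,-1],
])

```text
time_s: 16.45
position: [0.4407, 0.3901, 0.2061]
orientation: [[-0.227, 0.001, -0.974], [0.974, 0.001, -0.227], [0.0, -1.0, -0.001]]
force: [0.1, 0.5, -3.6]
opening: 0.206
```

Call:
send_rows([
  [0,0,-0.004,0,-1],
  [0,0,-0.004,0,-0.4],
  [0,0,-0.004,0,0],
  [0,0,-0.004,0,0],
  [0,0,-0.004,0,0],
  [0,0,-0.004,0,0],
  [0,0,-0.004,0,0.5],
  [0,0,0.1,0,1],
  [0,0,0.2,0,1],
  [0,0,0.4,0,1],
  [0,0,0.5,0,1],
  [0,0,0.5,0,1],
  [0,0,0.5,0,1],
])

```text
time_s: 17.75
position: [0.4404, 0.3899, 0.3305]
orientation: [[-0.227, 0.0, -0.974], [0.974, 0.0, -0.227], [0.0, -1.0, -0.0]]
force: [-0.6, 0.1, -0.4]
opening: 0.995
```

```bash
python3 - <<'E'
from h import *
import pickle
C={n:cam(n) for n in("scene","side","wrist")};pickle.dump(C,open("c5.pkl","wb"))
W=C["wrist"];s=ctrl.get_state();print(s["position"],s["q"].round(1))
print("grip",rect(line(W,.029,big(mask(W,"orange")))))
E
```

```text
[0.43993915 0.38965283 0.32831467] [ 30.5  10.4 101.9   0.   67.9 -72.7]
grip [439.7 389.4  75.6  19.9  13.6]
```

The bar lies at (0.4397, 0.3894), 13.6°, on the mat. Now bowl 3: I turn back to yaw 0 and look from near it.

Call:
send_rows([
  [0,-0.1,0.08,-0.09,1],
  [0,-0.2,0.12,-0.18,1],
  [0,-0.3,0.12,-0.27,1],
  [0,-0.4,0.12,-0.36,1],
  [0,-0.5,0.12,-0.45,1],
  [0,-0.6,0.12,-0.54,1],
  [0,-0.7,0.12,-0.63,1],
  [0,-0.8,0.12,-0.72,1],
  [0,-0.9,0.12,-0.81,1],
  [0,-1,0.12,-0.9,1],
  [0,-1,0.12,-1,1],
  [0,-1,0.12,-1,1],
])

```text
time_s: 19.1
position: [0.4403, 0.1394, 0.3592]
orientation: [[0.974, -0.003, -0.226], [0.226, -0.0, 0.974], [-0.003, -1.0, 0.001]]
force: [0.3, 0.6, -0.6]
opening: 1.001
```

Call:
send_rows([
  [0.07,-0.1,0,-0.08,1],
  [0.13,-0.2,0,-0.146,1],
  [0.13,-0.24,0,-0.146,1],
  [0.13,-0.24,0,-0.146,1],
  [0.13,-0.24,0,-0.146,1],
])

```text
time_s: 19.6
position: [0.4725, 0.0806, 0.36]
orientation: [[1.0, -0.001, -0.002], [0.002, 0.0, 1.0], [-0.001, -1.0, 0.0]]
force: [-0.5, 0.5, -0.6]
opening: 0.998
```

```bash
cat >> h.py <<'E'
def ortho(c,cx,cy,z,half=.08,mm=.0005):
    n=int(2*half/mm);g=np.array([[proj(c,(cx-half+i*mm,cy+half-j*mm,z)) for i in range(n)] for j in range(n)],np.float32)
    return cv2.remap(c["img"],g[...,0],g[...,1],cv2.INTER_LINEAR)
def bowl(c,cx,cy,z=.04,half=.08,mm=.0005,name=None):
    o=ortho(c,cx,cy,z,half,mm);g=cv2.medianBlur(cv2.cvtColor(o,cv2.COLOR_BGR2GRAY),5)
    r=cv2.HoughCircles(g,cv2.HOUGH_GRADIENT_ALT,1,40,param1=150,param2=.6,minRadius=int(.024/mm),maxRadius=int(.036/mm))
    out=[] if r is None else [(round(cx-half+u*mm,4),round(cy+half-v*mm,4),round(q*mm,4)) for u,v,q in r.reshape(-1,r.shape[-1])[:,:3]]
    if name:
        for x,y,q in out: cv2.circle(o,(int((x-cx+half)/mm),int((cy+half-y)/mm)),int(q/mm),(255,0,0),1)
        cv2.imwrite(name,o)
    return out
E
python3 - <<'E'
from h import *
import pickle
W=cam("wrist");pickle.dump(W,open("c6.pkl","wb"))
s=ctrl.get_state();print(s["position"])
for z in(.04,.02): print(z,bowl(W,.474,.143,z,name=f"pics/b3_{z}.png"))
a=pickle.load(open("c5.pkl","rb"))
print("scene",bowl(a["scene"],.474,.143),"side",bowl(a["side"],.474,.143))
for x,y in((.407,-.223),(.439,-.376)): print([bowl(a[n],x,y) for n in("scene","side")])
o=np.hstack([cv2.imread("pics/b3_0.04.png"),cv2.resize(W["img"],(512,320))]);cv2.imwrite("pics/b3.png",o)
E
```

```text
[0.47246371 0.08077873 0.36017979]
0.04 [(np.float32(0.4755), np.float32(0.1475), np.float32(0.026)), (np.float32(0.4755), np.float32(0.1475), np.float32(0.0325))]
0.02 [(np.float32(0.4765), np.float32(0.148), np.float32(0.0275)), (np.float32(0.4765), np.float32(0.148), np.float32(0.0342))]
scene [] side []
[[(np.float32(0.408), np.float32(-0.2235), np.float32(0.0338)), (np.float32(0.408), np.float32(-0.2235), np.float32(0.0255))], []]
[[(np.float32(0.443), np.float32(-0.3765), np.float32(0.0261))], []]
```

View pics/b3.png

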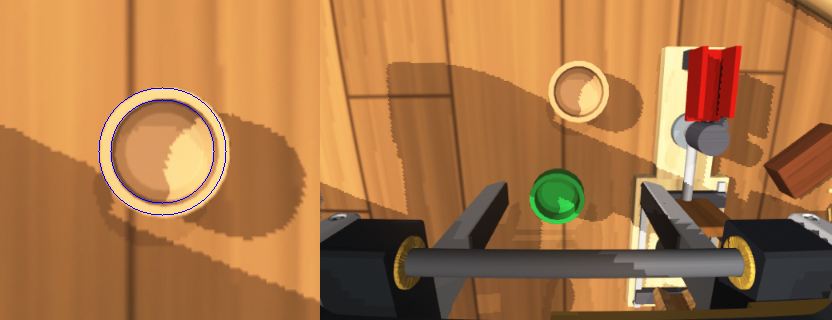

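Bowl 3 is at (0.4755, 0.1475), with outer radius 32.5 mm when cast at z=0.04, which confirms the rim height. Picking it up, then refining the seat from the scene view.

Call:
send_rows([
  [0.012,0.1,0,0,1],
  [0.012,0.2,-0.05,0,1],
  [0.012,0.268,-0.15,0,1],
  [0.012,0.268,-0.3,0,1],
  [0.012,0.268,-0.43,0,1],
  [0.012,0.268,-0.53,0,1],
  [0.012,0.268,-0.56,0,1],
  [0.012,0.268,-0.56,0,1],
  [0.012,0.268,-0.56,0,-1],
  [0.012,0.268,-0.56,0,-1],
  [0.012,0.268,-0.56,0,-1],
  [0.012,0.268,-0.56,0,-1],
  [0.012,0.268,-0.56,0,-1],
  [0.012,0.268,-0.56,0,-1],
  [0.012,0.268,-0.56,0,-1],
  [0.012,0.268,-0.56,0,-1],
], squeeze=20)

```text
time_s: 21.25
position: [0.4765, 0.147, 0.2216]
orientation: [[1.0, 0.001, 0.0], [-0.0, 0.0, 1.0], [0.001, -1.0, 0.0]]
force: [-1.4, 0.7, 6.3]
opening: 0.708
```

Call:
send_rows([
  [0,0,0.1,0,-1],
  [0,0,0.25,0,-1],
  [0,0,0.4,0,-1],
  [0,0,0.5,0,-1],
  [0,0,0.5,0,-1],
  [0,0,0.5,0,-1],
])

```text
time_s: 21.85
position: [0.4757, 0.1469, 0.3448]
orientation: [[1.0, -0.001, 0.0], [-0.0, -0.0, 1.0], [-0.001, -1.0, -0.0]]
force: [-1.1, 0.9, -2.0]
opening: 0.711
```

```bash
python3 - <<'E'
from h import *
import pickle
A=pickle.load(open("c5.pkl","rb"))
for n in("scene","side"):
    c=A[n]; o=ortho(c,.61,-.0565,.02,.05); cv2.imwrite(f"pics/seat_{n}.png",o)
    g=cv2.cvtColor(o,cv2.COLOR_BGR2GRAY)
    for T in(50,65):
        m=cv2.inRange(g,0,T);k=big(m);(u,v),(a,b),_=cv2.fitEllipse(cv2.convexHull(k));print(n,T,(.56+u*.0005,-.0065-v*.0005),a/2,b/2)
o=np.hstack([cv2.imread(f"pics/seat_{n}.png") for n in("scene","side")]+[ortho(pickle.load(open("c6.pkl","rb")),.61,-.02,.02,.05)])
cv2.imwrite("pics/seat.png",cv2.resize(o,None,fx=1.3,fy=1.3))
E
```

```text
scene 50 (0.6115785636901856, -0.05554800796508789) 46.362998962402344 48.16683578491211
scene 65 (0.6112040252685548, -0.056021995544433593) 49.652931213378906 51.15591812133789
side 50 (0.6172299804687501, -0.06661565780639649) 10.798361778259277 14.633705139160156
side 65 (0.6112214393615724, -0.06693377304077149) 18.89360809326172 33.09830856323242
```

View pics/seat.png

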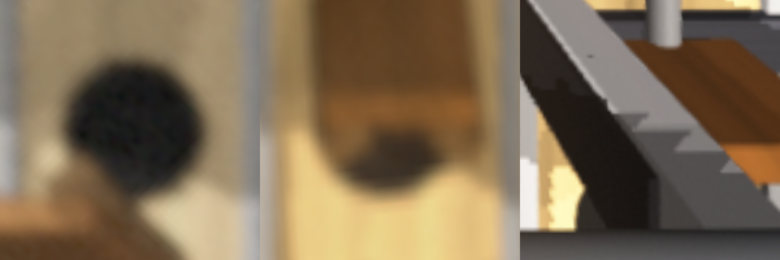

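The seat's scene fit (0.611, −0.056) agrees with the base fit (0.610, −0.0565). Placing bowl 3.

Call:
send_rows([
  [0.05,-0.08,0.08,0,-1],
  [0.15,-0.2,0.1,0,-1],
  [0.25,-0.35,0.1,0,-1],
  [0.35,-0.5,0.1,0,-1],
  [0.45,-0.66,0.1,0,-1],
  [0.54,-0.81,0.1,0,-1],
  [0.54,-0.81,0.1,0,-1],
  [0.54,-0.81,0,0,-1],
  [0.54,-0.81,-0.1,0,-1],
  [0.54,-0.81,-0.2,0,-1],
  [0.54,-0.81,-0.3,0,-1],
  [0.54,-0.81,-0.36,0,-1],
  [0.54,-0.81,-0.39,0,-1],
  [0.54,-0.81,-0.408,0,-1],
  [0.54,-0.81,-0.413,0,-1],
  [0.54,-0.81,-0.413,0,-1],
])

```text
time_s: 23.45
position: [0.6114, -0.0555, 0.2433]
orientation: [[1.0, 0.001, -0.0], [0.0, -0.0, 1.0], [0.001, -1.0, -0.0]]
force: [-0.1, -0.0, -1.2]
opening: 0.71
```

```bash
python3 - <<'E'
from h import *
import pickle
C={n:cam(n) for n in("scene","side","wrist")};pickle.dump(C,open("c7.pkl","wb"))
s=ctrl.get_state();print(s["position"],s["force"].round(1))
f=lambda i,b:cv2.resize(i[b[1]:b[3],b[0]:b[2]],(390,300),interpolation=cv2.INTER_CUBIC)
cv2.imwrite("pics/c7.png",np.hstack([f(C["scene"]["img"],(250,160,380,260)),f(C["side"]["img"],(260,150,390,250))]))
E
```

```text
[ 0.61137492 -0.05558743  0.24341351] [ 0.2  0.2 -1. ]
```

View pics/c7.png

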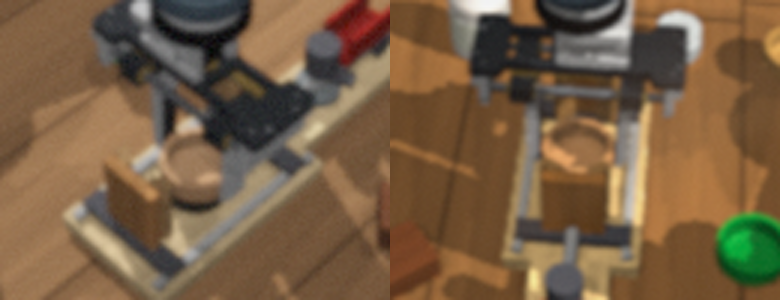

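The bowl sits over the seat between the jaws. I'll lower 2 mm, release, rise, and look at the other two bowls.

Call:
send_rows([
  [0,0,-0.008,0,-1],
  [0,0,-0.008,0,-1],
  [0,0,-0.008,0,0.7],
  [0,0,-0.008,0,0.7],
  [0,0,-0.008,0,0.7],
  [0,0,-0.008,0,0.7],
  [0,0,-0.008,0,0.7],
  [0,0,0.03,0,0.7],
  [0,0,0.1,0,0.7],
  [0,0,0.25,0,1],
  [0,0,0.4,0,1],
  [0,0,0.55,0,1],
  [0,0,0.62,0,1],
  [0,0,0.62,0,1],
])

```text
time_s: 25.0
position: [0.6116, -0.0556, 0.4021]
orientation: [[1.0, 0.008, -0.0], [0.0, -0.002, 1.0], [0.008, -1.0, -0.002]]
force: [-0.0, -0.5, 0.6]
opening: 1.005
```

Call:
send_rows([
  [-0.1,-0.15,0,0,1],
  [-0.22,-0.3,0,0,1],
  [-0.34,-0.45,0,0,1],
  [-0.46,-0.6,0,0,1],
  [-0.58,-0.75,0,0,1],
  [-0.7,-0.9,0,0,1],
  [-0.766,-1,0,0,1],
  [-0.766,-1,0,0,1],
  [-0.766,-1,0,0,1],
])

```text
time_s: 25.9
position: [0.4192, -0.3055, 0.3962]
orientation: [[1.0, -0.001, 0.001], [-0.001, 0.002, 1.0], [-0.001, -1.0, 0.002]]
force: [0.2, 0.4, -0.3]
opening: 0.998
```

```bash
python3 - <<'E'
from h import *
import pickle
C={n:cam(n) for n in("scene","side","wrist")};pickle.dump(C,open("c8.pkl","wb"))
s=ctrl.get_state();print(s["position"])
for x,y in((.408,-.2235),(.443,-.3765)): print("wrist",bowl(C["wrist"],x,y,name=f"pics/b_{x}.png"),"scene",bowl(C["scene"],x,y))
print("seat bowl",bowl(C["scene"],.611,-.056,.06),bowl(C["side"],.611,-.056,.06))
g=C["side"];print("bar side",rect(line(g,.029,big(mask(g,"orange",(300,340,470,400))))))
E
```

```text
[ 0.4200814  -0.30451408  0.39680363]
wrist [(np.float32(0.4075), np.float32(-0.2235), np.float32(0.0263)), (np.float32(0.4075), np.float32(-0.2235), np.float32(0.0326))] scene [(np.float32(0.409), np.float32(-0.2235), np.float32(0.0258))]
wrist [(np.float32(0.44), np.float32(-0.3775), np.float32(0.0331)), (np.float32(0.44), np.float32(-0.3775), np.float32(0.0268))] scene [(np.float32(0.443), np.float32(-0.377), np.float32(0.026))]
seat bowl [] []
bar side [452.6 421.8  74.   25.   12.8]
```

Bowl 1 at (0.4075, −0.2235) and bowl 2 at (0.440, −0.3775), both with rim radii as specified. The bar seems to have been nudged on the mat, so I'll re-measure it later. Picking bowl 1.

Call:
send_rows([
  [-0.03,0.12,0,0,1],
  [-0.05,0.24,-0.1,0,1],
  [-0.05,0.324,-0.22,0,1],
  [-0.05,0.324,-0.38,0,1],
  [-0.05,0.324,-0.52,0,1],
  [-0.05,0.324,-0.64,0,1],
  [-0.05,0.324,-0.7,0,1],
  [-0.05,0.324,-0.706,0,1],
  [-0.05,0.324,-0.706,0,1],
  [-0.05,0.324,-0.706,0,-1],
  [-0.05,0.324,-0.706,0,-1],
  [-0.05,0.324,-0.706,0,-1],
  [-0.05,0.324,-0.706,0,-1],
  [-0.05,0.324,-0.706,0,-1],
  [-0.05,0.324,-0.706,0,-1],
  [-0.05,0.324,-0.706,0,-1],
  [-0.05,0.324,-0.706,0,-1],
])

```text
time_s: 27.75
position: [0.4072, -0.2247, 0.2215]
orientation: [[1.0, 0.0, 0.0], [-0.0, -0.0, 1.0], [0.0, -1.0, -0.0]]
force: [-0.4, 1.1, 6.1]
opening: 0.699
```

Call:
send_rows([
  [0,0,0.1,0,-1],
  [0,0,0.25,0,-1],
  [0,0,0.4,0,-1],
  [0,0,0.55,0,-1],
  [0,0,0.7,0,-1],
  [0,0,0.7,0,-1],
  [0,0,0.7,0,-1],
])

```text
time_s: 28.45
position: [0.4069, -0.2244, 0.3957]
orientation: [[1.0, 0.0, 0.0], [-0.0, -0.0, 1.0], [0.0, -1.0, -0.0]]
force: [0.6, 0.1, -1.0]
opening: 0.699
```

Call:
send_rows([
  [0.15,0.12,0,0,-1],
  [0.3,0.25,0,0,-1],
  [0.45,0.37,0,0,-1],
  [0.6,0.5,0,0,-1],
  [0.75,0.62,0,0,-1],
  [0.818,0.674,0,0,-1],
  [0.818,0.674,0,0,-1],
  [0.818,0.674,-0.1,0,-1],
  [0.818,0.674,-0.2,0,-1],
  [0.818,0.674,-0.3,0,-1],
  [0.818,0.674,-0.38,0,-1],
  [0.818,0.674,-0.43,0,-1],
  [0.818,0.674,-0.47,0,-1],
  [0.818,0.674,-0.5,0,-1],
  [0.818,0.674,-0.52,0,-1],
  [0.818,0.674,-0.53,0,-1],
  [0.818,0.674,-0.53,0,-1],
])

```text
time_s: 30.15
position: [0.6116, -0.056, 0.2636]
orientation: [[1.0, 0.0, -0.0], [0.0, -0.0, 1.0], [0.0, -1.0, -0.0]]
force: [-0.3, 1.1, -0.9]
opening: 0.694
```

Call:
send_rows([
  [0,0,-0.006,0,-1],
  [0,0,-0.01,0,-1],
  [0,0,-0.01,0,0.7],
  [0,0,-0.01,0,0.7],
  [0,0,-0.01,0,0.7],
  [0,0,-0.01,0,0.7],
  [0,0,-0.01,0,0.7],
  [0,0,0.03,0,0.7],
  [0,0,0.1,0,0.7],
  [0,0,0.25,0,1],
  [0,0,0.4,0,1],
  [0,0,0.5,0,1],
  [0,0,0.5,0,1],
])

```text
time_s: 31.45
position: [0.6125, -0.0562, 0.3943]
orientation: [[1.0, 0.009, -0.0], [0.0, -0.003, 1.0], [0.009, -1.0, -0.003]]
force: [0.2, -0.7, 0.4]
opening: 1.001
```

Call:
send_rows([
  [-0.1,-0.15,0,0,1],
  [-0.2,-0.3,0,0,1],
  [-0.3,-0.45,0,0,1],
  [-0.4,-0.6,0,0,1],
  [-0.5,-0.75,0,0,1],
  [-0.6,-0.9,0,0,1],
  [-0.686,-1,0,0,1],
  [-0.686,-1,0,0,1],
  [-0.686,-1,0,0,1],
])

```text
time_s: 32.35
position: [0.4397, -0.306, 0.3875]
orientation: [[1.0, -0.001, 0.002], [-0.002, 0.002, 1.0], [-0.001, -1.0, 0.001]]
force: [0.2, -0.1, -0.4]
opening: 0.999
```

```bash
python3 - <<'E'
from h import *
import pickle
C={n:cam(n) for n in("scene","side","wrist")};pickle.dump(C,open("c9.pkl","wb"))
s=ctrl.get_state();print(s["position"],s["opening"])
x,y=.44,-.3775;print("wrist",bowl(C["wrist"],x,y))
f=lambda i,b:cv2.resize(i[b[1]:b[3],b[0]:b[2]],(390,300),interpolation=cv2.INTER_CUBIC)
cv2.imwrite("pics/c9.png",np.hstack([f(C["scene"]["img"],(250,160,380,260)),f(C["side"]["img"],(260,150,390,250))]))
E
```

```text
[ 0.44062795 -0.30500627  0.38797345] 1.0006124520969881
wrist [(np.float32(0.441), np.float32(-0.379), np.float32(0.0326)), (np.float32(0.441), np.float32(-0.379), np.float32(0.0269))]
```

View pics/c9.png

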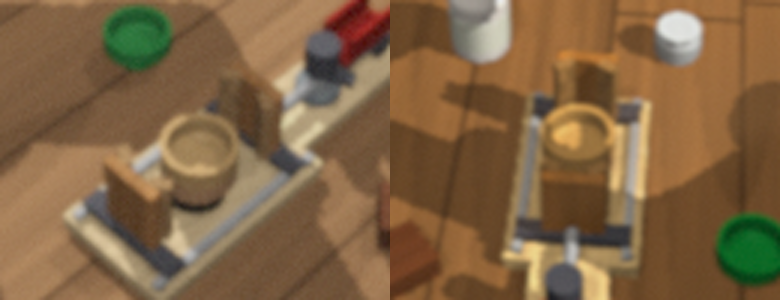

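Two bowls are nested upright on the seat (scene crop (198,160)). Picking bowl 2 at (0.4405, −0.378).

Call:
send_rows([
  [0,-0.12,0,0,1],
  [0,-0.24,-0.1,0,1],
  [0,-0.292,-0.22,0,1],
  [0,-0.292,-0.38,0,1],
  [0,-0.292,-0.52,0,1],
  [0,-0.292,-0.62,0,1],
  [0,-0.292,-0.67,0,1],
  [0,-0.292,-0.67,0,1],
  [0,-0.292,-0.67,0,-1],
  [0,-0.292,-0.67,0,-1],
  [0,-0.292,-0.67,0,-1],
  [0,-0.292,-0.67,0,-1],
  [0,-0.292,-0.67,0,-1],
  [0,-0.292,-0.67,0,-1],
  [0,-0.292,-0.67,0,-1],
  [0,-0.292,-0.67,0,-1],
])

```text
time_s: 34.1
position: [0.4405, -0.3794, 0.2222]
orientation: [[1.0, 0.002, 0.0], [-0.0, -0.001, 1.0], [0.002, -1.0, -0.001]]
force: [0.3, 1.7, 5.7]
opening: 0.709
```

Call:
send_rows([
  [0,0,0.1,0,-1],
  [0,0.05,0.25,0,-1],
  [0,0.15,0.4,0,-1],
  [0.1,0.3,0.55,0,-1],
  [0.22,0.45,0.7,0,-1],
  [0.34,0.6,0.76,0,-1],
  [0.46,0.75,0.76,0,-1],
  [0.58,0.9,0.76,0,-1],
  [0.68,1,0.76,0,-1],
  [0.68,1,0.76,0,-1],
  [0.68,1,0.76,0,-1],
])

```text
time_s: 35.2
position: [0.6102, -0.1281, 0.41]
orientation: [[1.0, -0.002, -0.002], [0.002, 0.0, 1.0], [-0.002, -1.0, 0.0]]
force: [-0.7, -0.2, -0.7]
opening: 0.707
```

Call:
send_rows([
  [0.004,0.12,0,0,-1],
  [0.004,0.24,0,0,-1],
  [0.004,0.288,0,0,-1],
  [0.004,0.288,0,0,-1],
  [0.004,0.288,-0.1,0,-1],
  [0.004,0.288,-0.2,0,-1],
  [0.004,0.288,-0.3,0,-1],
  [0.004,0.288,-0.38,0,-1],
  [0.004,0.288,-0.43,0,-1],
  [0.004,0.288,-0.46,0,-1],
  [0.004,0.288,-0.485,0,-1],
  [0.004,0.288,-0.5,0,-1],
  [0.004,0.288,-0.505,0,-1],
  [0.004,0.288,-0.505,0,-1],
])

```text
time_s: 36.6
position: [0.6112, -0.057, 0.2851]
orientation: [[1.0, 0.001, -0.0], [0.0, -0.0, 1.0], [0.001, -1.0, -0.0]]
force: [0.6, 0.5, -1.0]
opening: 0.712
```

Call:
send_rows([
  [0,0,-0.006,0,-1],
  [0,0,-0.012,0,-1],
  [0,0,-0.012,0,-1],
  [0,0,-0.012,0,0.7],
  [0,0,-0.012,0,0.7],
  [0,0,-0.012,0,0.7],
  [0,0,-0.012,0,0.7],
  [0,0,-0.012,0,0.7],
  [0,0,0.03,0,0.7],
  [0,0,0.1,0,0.7],
  [0,0,0.25,0,1],
  [0,0,0.4,0,1],
  [0,0,0.5,0,1],
  [0,0,0.5,0,1],
])

```text
time_s: 38.0
position: [0.6118, -0.0572, 0.4156]
orientation: [[1.0, 0.009, -0.0], [0.0, -0.003, 1.0], [0.009, -1.0, -0.003]]
force: [0.6, 0.1, 0.3]
opening: 0.999
```

Call:
send_rows([
  [-0.1,0.15,0,0.09,1],
  [-0.2,0.3,0,0.18,1],
  [-0.3,0.45,0,0.27,1],
  [-0.4,0.6,0,0.36,1],
  [-0.5,0.75,0,0.45,1],
  [-0.6,0.9,0,0.54,1],
  [-0.65,1,0,0.63,1],
  [-0.65,1,0,0.72,1],
  [-0.65,1,0,0.81,1],
  [-0.65,1,0,0.9,1],
  [-0.65,1,0,1,1],
  [-0.65,1,0,1,1],
])

```text
time_s: 39.2
position: [0.4482, 0.193, 0.4086]
orientation: [[-0.0, -0.002, -1.0], [1.0, -0.0, -0.0], [-0.0, -1.0, 0.002]]
force: [0.1, 0.6, 0.5]
opening: 1.003
```

Call:
send_rows([
  [0,0.15,0,0.08,1],
  [0,0.3,0,0.14,1],
  [0,0.45,0,0.14,1],
  [0,0.6,0,0.14,1],
  [0,0.75,0,0.14,1],
  [0,0.8,0,0.14,1],
  [0,0.8,0,0.14,1],
  [0,0.8,0,0.14,1],
])

```text
time_s: 40.0
position: [0.4485, 0.3923, 0.4091]
orientation: [[-0.217, -0.001, -0.976], [0.976, -0.001, -0.217], [-0.001, -1.0, 0.001]]
force: [0.4, 0.2, 0.1]
opening: 0.995
```

```bash
python3 - <<'E'
from h import *
import pickle
C={n:cam(n) for n in("scene","side","wrist")};pickle.dump(C,open("c10.pkl","wb"))
s=ctrl.get_state();print(s["position"],s["orientation"].round(3)[:2,0])
W=C["wrist"];k=big(mask(W,"orange"));print("grip .029",rect(line(W,.029,k)),cv2.boundingRect(k))
S=C["scene"];ko=mask(S,"orange",(300,80,440,150));print("scene grip",rect(line(S,.02,big(ko))))
print("top bowl scene",bowl(S,.611,-.056,.10))
f=lambda i,b,w:cv2.resize(i[b[1]:b[3],b[0]:b[2]],(w,300),interpolation=cv2.INTER_CUBIC)
cv2.imwrite("pics/c10.png",np.hstack([f(S["img"],(250,160,380,260),320),f(W["img"],(0,0,640,400),480)]))
E
```

```text
[0.44875086 0.39182308 0.40961802] [-0.216  0.976]
grip .029 [441.5 682.2 205.1  49.1  89.7] (491, 187, 149, 66)
scene grip [454.3 419.1  64.3  22.2  11. ]
top bowl scene []
```

View pics/c10.png

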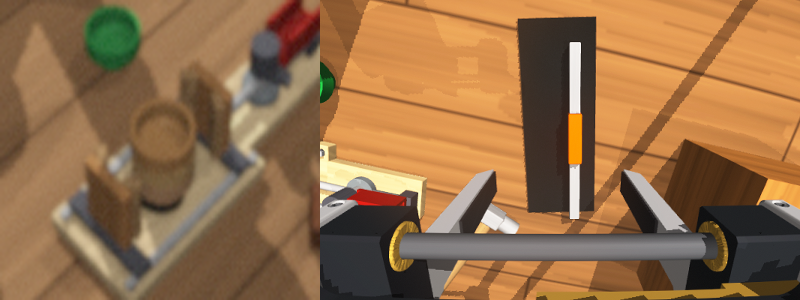

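Three bowls are nested upright. The bar has been knocked to the +y edge of the mat (grip at (575,138) in the crop). Measuring it again.

```bash
python3 - <<'E'
from h import *
import pickle
C=pickle.load(open("c10.pkl","rb"));W=C["wrist"]
m=mask(W,"orange",(310,130,370,235));print("grip",rect(line(W,.029,big(m))))
cs=[k for k in cv2.findContours(mask(W,"bar",(315,40,370,305)),0,2)[0] if cv2.contourArea(k)>100]
print("bar",rect(np.vstack([line(W,.019,k) for k in cs])))
def cen(m): 
    M=cv2.moments(big(m));return M["m10"]/M["m00"],M["m01"]/M["m00"]
print(tri(W,cen(m),C["scene"],cen(mask(C["scene"],"orange",(300,80,440,150)))))
E
```

```text
grip [452.2 417.1  74.8  20.   13. ]
bar [452.7 417.2 268.1  14.7  13.1]
(array([0.45412962, 0.41829211, 0.01999767]), np.float64(0.0017381252731302052))
```

Bar at (0.4525, 0.417), 13°, fully on the mat. Grasping it again.

Call:
send_rows([
  [0.015,0.1,-0.12,0.005,0],
  [0.015,0.1,-0.25,0.005,0],
  [0.015,0.1,-0.4,0.005,0],
  [0.015,0.1,-0.55,0.005,0],
  [0.015,0.1,-0.68,0.005,0],
  [0.015,0.1,-0.78,0.005,0],
  [0.015,0.1,-0.817,0.005,0],
  [0.015,0.1,-0.817,0.005,0],
  [0.015,0.1,-0.817,0.005,-1],
  [0.015,0.1,-0.817,0.005,-1],
  [0.015,0.1,-0.817,0.005,-1],
  [0.015,0.1,-0.817,0.005,-1],
  [0.015,0.1,-0.817,0.005,-1],
  [0.015,0.1,-0.817,0.005,-1],
  [0.015,0.1,-0.817,0.005,-1],
  [0.015,0.1,-0.817,0.005,-1],
  [0.015,0.1,-0.817,0.005,-1],
  [0.015,0.1,-0.817,0.005,-1],
], squeeze=60)

```text
time_s: 41.95
position: [0.4527, 0.418, 0.2064]
orientation: [[-0.226, 0.001, -0.974], [0.974, -0.0, -0.226], [-0.0, -1.0, -0.001]]
force: [-0.4, -3.8, 6.6]
opening: 0.209
```

Call:
send_rows([
  [0,0,0.1,0,-1],
  [0,0,0.2,0,-1],
  [0,0,0.35,0,-1],
  [0,0,0.5,0,-1],
  [0,0,0.5,0,-1],
  [0,0,0.5,0,-1],
])

```text
time_s: 42.55
position: [0.4519, 0.4179, 0.3295]
orientation: [[-0.226, -0.001, -0.974], [0.974, -0.0, -0.226], [0.0, -1.0, 0.001]]
force: [-0.4, -1.3, -4.5]
opening: 0.207
```

```bash
python3 - <<'E'
from h import *
import pickle
C={n:cam(n) for n in("scene","side")};pickle.dump(C,open("c11.pkl","wb"))
# handle angle from W6 (open, seen from above)
W=pickle.load(open("c6.pkl","rb"))
m=mask(W,"red",(440,40,540,160));k=big(m);print(cv2.boundingRect(k))
for z in(.08,.054):print("red",z,rect(line(W,z,k)))
h=cv2.convexHull(k).reshape(-1,2);print([ (tuple(p),onz(W,p.astype(float),.08)[:2].round(4).tolist()) for p in cv2.approxPolyDP(h,4,True).reshape(-1,2)])
E
```

```text
(456, 57, 71, 95)
red 0.08 [600.8 156.   68.1  48.7 -88. ]
red 0.054 [613.7 156.2  74.9  53.5 -88. ]
[((np.int32(525), np.int32(57)), [0.6227, 0.1908]), ((np.int32(517), np.int32(146)), [0.6256, 0.126]), ((np.int32(457), np.int32(150)), [0.5788, 0.1225]), ((np.int32(461), np.int32(64)), [0.5756, 0.185]), ((np.int32(477), np.int32(58)), [0.587, 0.1893])]
```

The open handle points at 92.6° (cheek line from the earlier wrist view, consistent with the hinge). Carrying the bar above it.

Call:
send_rows([
  [0.05,-0.05,0.05,-0.09,-1],
  [0.1,-0.1,0.1,-0.18,-1],
  [0.16,-0.16,0.1,-0.27,-1],
  [0.22,-0.22,0.1,-0.36,-1],
  [0.28,-0.29,0.1,-0.45,-1],
  [0.34,-0.36,0.1,-0.54,-1],
  [0.41,-0.43,0.1,-0.63,-1],
  [0.48,-0.5,0.1,-0.72,-1],
  [0.55,-0.56,0.1,-0.81,-1],
  [0.603,-0.617,0.1,-0.9,-1],
  [0.603,-0.617,0.1,-1,-1],
  [0.603,-0.617,0.1,-1,-1],
  [0.603,-0.617,0.1,-1,-1],
])

```text
time_s: 43.95
position: [0.6025, 0.2638, 0.353]
orientation: [[0.973, -0.004, -0.229], [0.229, -0.001, 0.973], [-0.004, -1.0, 0.0]]
force: [-0.6, -0.3, -4.3]
opening: 0.208
```

Call:
send_rows([
  [0,0,-0.05,-0.06,-1],
  [0,0,-0.1,-0.116,-1],
  [0,0,-0.1,-0.116,-1],
  [0,0,-0.1,-0.116,-1],
])

```text
time_s: 44.35
position: [0.6026, 0.2641, 0.3297]
orientation: [[0.999, -0.001, -0.049], [0.049, -0.0, 0.999], [-0.001, -1.0, -0.0]]
force: [-0.1, -0.3, -3.5]
opening: 0.208
```

```bash
python3 - <<'E'
from h import *
W=cam("wrist");s=ctrl.get_state();print(s["position"],s["orientation"].round(3)[:2,0])
m=mask(W,"red",(250,290,400,400));ys,xs=np.nonzero(m)
for y in range(340,392,8):
    r=np.sort(xs[ys==y])
    if len(r): print(y,r.min(),r.max(),[onz(W,(u,y),.08)[:2].round(4).tolist() for u in (r.min(),r.max())])
g=W["img"][372]; print(cv2.cvtColor(g[None,290:350],cv2.COLOR_BGR2HSV)[0,:,1].tolist())
E
```

```text
[0.60289328 0.26407159 0.33056141] [0.999 0.049]
348 296 340 [[0.5903, 0.1504], [0.6254, 0.1522]]
356 296 340 [[0.5905, 0.1427], [0.6259, 0.1445]]
364 297 339 [[0.5915, 0.1349], [0.6257, 0.1366]]
372 296 338 [[0.591, 0.1268], [0.6254, 0.1286]]
[122, 123, 124, 125, 123, 152, 199, 219, 219, 219, 220, 203, 110, 25, 17, 13, 12, 14, 12, 12, 12, 13, 13, 13, 14, 14, 14, 12, 14, 12, 13, 15, 15, 15, 15, 14, 15, 12, 13, 16, 21, 47, 83, 192, 220, 220, 220, 220, 219, 187, 119, 108, 74, 73, 72, 71, 73, 80, 111, 138]
```

Channel centre x=0.608 at y=0.143 against the bar line's 0.6087: aligned. Lowering, then swinging.

Call:
send_rows([
  [0,0,-0.06,0,-1],
  [0,0,-0.12,0,-1],
  [0,0,-0.17,0,-1],
  [0,0,-0.21,0,-1],
  [0,0,-0.24,0,-1],
  [0,0,-0.265,0,-1],
  [0,0,-0.283,0,-1],
  [0,0,-0.283,0,-1],
])

```text
time_s: 45.2
position: [0.6029, 0.2637, 0.259]
orientation: [[0.999, -0.001, -0.046], [0.046, -0.0, 0.999], [-0.001, -1.0, -0.0]]
force: [-1.5, 0.4, -3.8]
opening: 0.21
```

Call:
send_rows([
  [-0.056,-0.005,0,0.056,-1],
  [-0.112,-0.014,0,0.111,-1],
  [-0.166,-0.029,0,0.167,-1],
  [-0.22,-0.048,0,0.222,-1],
  [-0.27,-0.072,0,0.278,-1],
  [-0.32,-0.101,0,0.333,-1],
  [-0.366,-0.133,0,0.389,-1],
  [-0.409,-0.169,0,0.444,-1],
  [-0.449,-0.209,0,0.5,-1],
  [-0.485,-0.252,0,0.556,-1],
  [-0.485,-0.252,0,0.556,-1],
])

```text
time_s: 46.3
position: [0.4822, 0.2019, 0.2613]
orientation: [[0.605, 0.008, -0.796], [0.796, 0.006, 0.605], [0.01, -1.0, -0.002]]
force: [5.9, 12.3, -8.3]
opening: 0.207
```

Call:
send_rows([
  [-0.033,-0.047,-0.004,0.056,-1],
  [-0.061,-0.096,-0.004,0.111,-1],
  [-0.085,-0.147,-0.004,0.167,-1],
  [-0.104,-0.2,-0.004,0.222,-1],
  [-0.119,-0.255,-0.004,0.278,-1],
  [-0.129,-0.31,-0.004,0.333,-1],
  [-0.133,-0.366,-0.004,0.389,-1],
  [-0.134,-0.376,-0.004,0.4,-1],
  [-0.134,-0.376,-0.004,0.4,-1],
  [-0.134,-0.376,-0.004,0.4,-1],
])

```text
time_s: 47.3
position: [0.4485, 0.1071, 0.259]
orientation: [[0.025, 0.001, -1.0], [1.0, 0.0, 0.025], [0.0, -1.0, -0.001]]
force: [0.2, -0.4, -4.4]
opening: 0.21
```

```bash
cat > red.py <<'E'
from h import *
import pickle
C={n:cam(n) for n in("scene","side","wrist")};pickle.dump(C,open("c12.pkl","wb"))
s=ctrl.get_state();print(s["position"],s["force"].round(1))
W=C["wrist"];m=mask(W,"red",(250,290,400,400));ys,xs=np.nonzero(m)
for y in range(340,392,8):
    r=xs[ys==y]
    if len(r): print(y,[onz(W,(u,y),.08)[:2].round(4).tolist() for u in (r.min(),r.max())])
A=pickle.load(open("c3.pkl","rb"))
for n,b in(("scene",(310,140,380,190)),("side",(310,230,370,270))):
    for c in(A[n],C[n]):
        k=mask(c,"red",b);M=cv2.moments(k,True);print(n,M["m00"],M["m10"]/max(M["m00"],1),M["m01"]/max(M["m00"],1))
E
python3 red.py
```

```text
[0.44831829 0.10718227 0.25872945] [-0.6  0.3 -3.9]
348 [[0.5026, 0.0974], [0.5032, 0.1223]]
356 [[0.5078, 0.0928], [0.5085, 0.1228]]
364 [[0.5132, 0.092], [0.514, 0.1234]]
372 [[0.5187, 0.0917], [0.5195, 0.124]]
380 [[0.5244, 0.0909], [0.5252, 0.1252]]
388 [[0.5301, 0.0906], [0.531, 0.1247]]
scene 152.0 341.5328947368421 168.76315789473685
scene 131.0 342.0610687022901 168.13740458015266
side 264.0 338.28409090909093 250.61742424242425
side 251.0 337.9442231075697 250.800796812749
```

The handle is thrown and locked: the red blob sits within about 0.5 px of the originally locked pose, its axis is at about 176° (≈1.5 rad), and the force is gone. Now returning the bar to the mat.

Call:
send_rows([
  [0,0,0.08,0,-1],
  [0,0,0.16,0,-1],
  [0,0,0.28,0,-1],
  [0,0.1,0.36,0.04,-1],
  [0,0.25,0.36,0.08,-1],
  [-0.02,0.4,0.36,0.12,-1],
  [-0.034,0.55,0.36,0.163,-1],
  [-0.034,0.7,0.36,0.163,-1],
  [-0.034,0.85,0.36,0.163,-1],
  [-0.034,1,0.3,0.163,-1],
  [-0.034,1,0.2,0.163,-1],
  [-0.034,1,0.2,0.163,-1],
])

```text
time_s: 48.65
position: [0.438, 0.3573, 0.3047]
orientation: [[-0.232, -0.007, -0.973], [0.973, -0.004, -0.232], [-0.002, -1.0, 0.008]]
force: [-0.9, -0.8, -3.2]
opening: 0.209
```

Call:
send_rows([
  [0,0.07,0,0,-1],
  [0,0.132,-0.05,0,-1],
  [0,0.132,-0.15,0,-1],
  [0,0.132,-0.25,0,-1],
  [0,0.132,-0.33,0,-1],
  [0,0.132,-0.38,0,-1],
  [0,0.132,-0.4,0,-1],
  [0,0.132,-0.406,0,-1],
  [0,0.132,-0.406,0,-1],
])

```text
time_s: 49.55
position: [0.4403, 0.3901, 0.2083]
orientation: [[-0.23, 0.002, -0.973], [0.973, 0.001, -0.23], [0.001, -1.0, -0.002]]
force: [-0.2, 0.2, -2.7]
opening: 0.212
```

Call:
send_rows([
  [0,0,-0.004,0,-1],
  [0,0,-0.008,0,-1],
  [0,0,-0.008,0,-1],
  [0,0,-0.008,0,-0.3],
  [0,0,-0.008,0,0],
  [0,0,-0.008,0,0],
  [0,0,-0.008,0,0],
  [0,0,-0.008,0,0],
  [0,0,-0.008,0,0.5],
  [0,0,0.1,0,1],
  [0,0,0.25,0,1],
  [0,0,0.4,0,1],
  [0,0,0.55,0,1],
  [0,0,0.7,0,1],
  [0,0,0.7,0,1],
  [0,0,0.7,0,1],
])

```text
time_s: 51.15
position: [0.4398, 0.3898, 0.3828]
orientation: [[-0.23, 0.001, -0.973], [0.973, 0.001, -0.23], [0.0, -1.0, -0.002]]
force: [0.3, 1.2, -0.4]
opening: 1.001
```

```bash
python3 - <<'E'
from h import *
import pickle
C={n:cam(n) for n in("scene","side","wrist")};W,S,D=C["wrist"],C["scene"],C["side"]
m=mask(W,"orange",(270,120,370,300));print("grip",rect(line(W,.029,big(m))))
cs=[k for k in cv2.findContours(mask(W,"bar",(280,10,360,300)),0,2)[0] if cv2.contourArea(k)>100]
print("bar",rect(np.vstack([line(W,.019,k) for k in cs])))
f=lambda i,b:cv2.resize(i[b[1]:b[3],b[0]:b[2]],(390,300),interpolation=cv2.INTER_CUBIC)
a=np.hstack([f(S["img"],(270,150,400,250)),f(D["img"],(270,150,400,250))])
b=np.hstack([cv2.resize(W["img"],(390,300)),f(S["img"],(130,60,520,360))])
cv2.imwrite("pics/fin.png",np.vstack([a,b]))
E
```

```text
grip [439.3 389.3  75.6  19.5  13.7]
bar [440.3 389.8 268.3  15.   13.3]
```

View pics/fin.png

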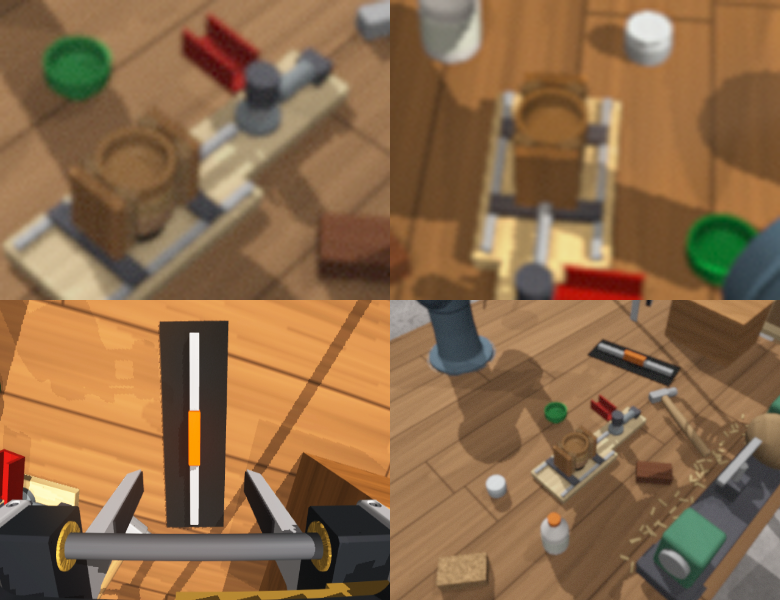

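The jaws are closed on the upright stack (scene crop (135,190)), the handle is locked at (220,55), the bar lies centred along the mat, and the bystanders are where they were. Handing in.

```bash
python3 -c "
from cell import ctrl
print(ctrl.hand_in())"
```

```text
the job is handed in; nothing more can be done
None
```

The job is done and handed in at about 51 s. I opened the press with the bar and nested the three wooden bowls that were on the bench upright on the seat. I then threw the handle over with the bar until it locked and laid the bar back on its mat.

**Last checks:**
- **Handle:** its axis measures about 176°, or roughly 1.5 rad, within about 0.5 px of where it started locked. The force had dropped to zero before I lifted the bar out.
- **Stack:** the last scene and side pictures show the jaws closed on an upright stack. My circle fit found nothing on the first bowl once seated, nor on the finished stack, so I judged the stacking by eye and from the placing heights.
- **Bar:** it lies at (0.440, 0.390), yaw 13.3°, matching the mat's measured centre and yaw.
- **Other things:** in the last picture the bystanders look unmoved. I checked this by eye only.

**What went off plan:**
- My first grasp of the bar lifted before the fingers had closed. The bar did not move, and I gripped it again.
- The bar was knocked about 3 cm on its mat while I was stacking the bowls, so I measured it again before picking it up.

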